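Stow the nut box, then hover the busbar over its terminals

TASK

Put the blue box of terminal nuts into the open drawer, let go of it and slide the drawer fully shut. Then pick up the copper busbar by its orange fin, lift it over the top of the upright grey barrier, and finish still holding it, level and motionless, about 10 mm above the two bare middle terminals of the aluminium-sided four-cell module, centred on the pair and in line with it; do not let go and do not set it down. Touch neither the module nor the barrier with anything, and leave the multimeter, the screwdriver and the spare cell where they are.

Things in the scene. Friction and masses are not known exactly. Their poses are not given: they have to be found in the camera images.
- nutbox_center (a point): centre, half-way up, of the loose blue plastic box of nuts, 64 (its x) x 38 (its y) x 44 (z) mm, with a white band; it stands on the bench; about 160 g
- busbar_grip (a point): the loose busbar, about 70 g: a copper bar 48 (its x) x 20 (its y) x 4 mm lying flat, with an upright orange plastic fin 40 (x) x 12 (y) x 50 mm (z) fixed on its middle; 54 mm tall in all. This point is in the fin, on the centre line, 30 mm above the underside of the copper; its z is up
- cabinet_drawer0 (a joint): how far the drawer is pulled out, m: 0 = fully shut; starts 0.12 to 0.155; slides with about 1 N of friction and stays where it is left
- drawer_floor (a point): centre of the inner floor of the blue-fronted drawer, moving with it; its x points into the cabinet (the way the drawer shuts), y along the front. Inside the drawer is 195 (x) x 178 (y) mm with walls 56 mm high above the floor, the floor lying 22 mm above the bench; the front plate's outer face is 119 mm from here along -x and its top 66 mm above the floor
- cabinet_drawer0_handle (a point): middle of the drawer's steel bar handle, a horizontal bar 110 mm long along y, moving with the drawer; 35 mm out from the front plate; same axes as the drawer floor point. 62 mm above the bench, the bar 11 mm thick
- cabinet: the grey steel cabinet of the drawer, fixed, 240 (x) x 220 (y) x 100 (z) mm; origin at the centre of its underside on the bench; the drawer comes out along its -x, so the closed drawer's front plate is 120 mm from here
- barrier: fixed upright grey insulating board with a yellow top edge, 320 mm long (its x), 12 mm thick (its y), on two black feet that are 60 mm wide and 6 mm high; origin at the centre of its underside on the bench
- barrier_top (a point): middle of the barrier's yellow top edge, 160 mm above the bench; same axes as the barrier
- module: fixed module of four dark battery cells side by side along its y, 150 (x) x 125 (y) mm, cell tops at 98 mm, terminals at 102 mm, highest point (red and black caps) 108 mm above the bench; origin at the centre of its underside. Copper links already lie on its +x end; on its -x end the outer terminals wear a red and a black cap and the middle two are bare
- bare_pair (a point): the target: the point midway between the two bare silver terminals of the module, at the height of their tops (102 mm above the bench); each terminal is 24 (x) x 20 (y) mm, their centres 27 mm apart along y; axes as the module's. The busbar belongs with its long side (its x) along this y, either way round
- multimeter: loose yellow and black multimeter, 150 x 75 x 40 mm, lying on the bench; bystander; origin at the centre of its underside
- screwdriver: loose red-handled screwdriver lying on the bench; bystander; handle towards its -x
- spare_cell: loose dark cell standing on the bench, 148 (x) x 27 (y) x 102 mm; bystander; origin at the centre of its underside
Not all that is in view belongs to the job. Leave any green or purple look-alike of the module alone.

How it is judged:
By the outcome, as a careful person would: the job done as asked, in the order asked, and still so for the second after the job is handed in, while the arm keeps its last pose, push and grip.
It also fails if it takes over 64 s, if anything falls off the work surface, if the arm or the gripper's body presses on something with over 40 N, if the wrist force passes 120 N, or if a joint passes its speed limit or range.

ROBOT

A 6-joint arm with a two-finger parallel gripper is mounted at the origin on the work surface. World frame = base frame: x ahead of the robot, y to its left, z up, the work surface at z = 0. Lengths are in m, angles in rad, forces in N, time in s.
With the tool pointing down it reaches from about 0.325 to 0.9 m from the base axis. Payload 6.1 kg.
Tool frame: the origin (TCP) lies at the very end of the fingers, on their centre line; the grasp point (between the pads) lies 19 mm behind it (grip_point_offset is the distance from the TCP to the grasp point, in m); z points along the fingers, x is the direction in which the jaws open and shut, and the axes are right-handed (so a half turn about z gives the same grasp; the last joint's range is limited). The gripper opens to 87 mm and grips with 3 to 60 N. Pads are 19 mm wide; open, the fingers measure 117 mm over their backs; the gripper's body (75 mm by 190 mm) begins 51 mm behind the grasp point.
Start: joints at [1.128, 0.22, 1.526, -0, 1.395, -0.126], TCP at [0.195, 0.594, 0.223] pointing down, gripper open.
Joint ranges: [-2.98, 2.98], [-0.91, 2.08], [0.09, 2.57], [-1.24, 4.39], [0.2, 2.65], [-2.68, 2.68]. Speed limits (rad/s): [2.57, 2.57, 3.01, 3.14, 3.14, 3.14].

INTERFACE

Orientations are given as a rotation vector (axis times angle).
In Python, from workcell import get_state, grab_frame, calibration, job_done, find_in, grip_point_offset gives the robot as it stands. The module is installed in compiled form; this text tells all that it offers.
- The arm moves only by the shell command python3 -m pendant 'ROWS' [FORCE]. ROWS is text: rows parted by semicolons, each of 7 numbers parted by spaces: the shift along the tool's x, y, z in mm, then the turn, a rotation vector about the tool's x, y, z in rad, then the finger opening in mm, from 0 to 87. In form: dx dy dz rx ry rz jaw; .... A call has 1 to 10 rows; each row shifts and turns the commanded pose from where the row before left it, along the tool's axes as they then stand; what a row does not reach is not made up. A row lasts 1/8 s, in which the tool goes at most 62.5 mm and 10.7 degrees, less where a joint would pass 70% of its speed; a pose out of reach is approached as far as the arm can. A call is refused whole if a number of a shift passes 62.5 or a number of a turn 0.188, either way. A call with a gripper value outside its range is refused whole. The fingers move at their own pace and stop on an object; FORCE is the grip in N (left out, the last holds). Time passes only in rows, so rows that do not move let the fingers close. It gives the time, the measured TCP pose, the force and the opening at its end, in the units of the state.
- get_state(): the state, without advancing time (a new reading comes with each control period).
- grab_frame(name): name is "side" or "top"; returns the picture (400x640x3 uint8, red, green, blue); there is no depth.
- calibration(name): a dict with "intrinsics" (3x3 intrinsics, pixels), "position" and "rotation" of the camera in the world. Camera axes: x right, y up, looking along -z (the intrinsics and any distortion apply to the point x, -y, -z); pixel columns grow to the right and rows downward; lengths in m; the calibration is good to about 2 mm. A picture is of the moment at which its call begins. calibration takes no time and is no camera call.
- job_done(): hands the job in, once; it reports no verdict.
Trained networks look in the newest picture that a camera, given by its name, has taken for a name from the list of things; names that differ only in an ending like _2 or _b are one class to them, and where a whole thing is asked for, a point or a joint stands for the part that bears it (a point fixed in the world has none). Each returns a list of dicts, best first, with "conf" (0 to 1); they miss things now and then, are a little off and sometimes report something else, mostly with a low value. They report only what shows in the picture. A call takes as long as a camera call. They do not tell look-alikes from the thing itself.
- find_in(camera, target): "at" ([x, y, z] in m, in world coordinates, good to about 4 mm: the middle of the surface that is visible of it).
The state is a dict: "clock": time; "joint_positions": joint angles; "joint_velocities": joint speeds; "tau": joint torques, N m; "tool_pos": TCP position; "ee_rot": TCP orientation; "force": force on the tool from outside, world axes, zero at the start; "wrist_torque": the same for the moment, N m; "gripper_width": opening from 0.0 (shut) to 1.0 (fully open).
Only numpy, scipy, OpenCV 4.12 (cv2) and the standard library are available. Lean on these libraries where they do the work, as an engineer would, in place of code of your own. Each camera call takes 0.05 s, during which the arm holds its last target. There are 200 camera calls.

## Working session

There is one attempt and no reset: what is moved stays moved. The work goes in short steps, Python scripts to look and compute and a shell command to move; the robot and the scene stay as the last step left them, time stands still between calls to the robot, and variables do not carry over. Pictures are saved under pics/ and viewed, about 8 in all and at most 12, crops included, and the job is handed in when it is done.

```bash
mkdir -p pics
cat > h.py <<'E'
import numpy as np, cv2
from scipy.spatial.transform import Rotation as R
from workcell import *
def cam(n):
    c=calibration(n); return np.array(c["intrinsics"]),np.array(c["position"]),np.array(c["rotation"]),c
def proj(n,P):
    K,p,r,_=cam(n); 
    if r.ndim==1: r=R.from_rotvec(r).as_matrix()
    q=(np.atleast_2d(P)-p)@r; q=q*[1,-1,-1]; u=q@K.T; return u[:,:2]/u[:,2:]
def unproj(n,uv,z):
    K,p,r,_=cam(n)
    if r.ndim==1: r=R.from_rotvec(r).as_matrix()
    uv=np.atleast_2d(uv).astype(float); d=np.c_[uv,np.ones(len(uv))]@np.linalg.inv(K).T*[1,-1,-1]@r.T
    return p+d*((z-p[2])/d[:,2:])
def save(n,name,crop=None,s=1):
    f=grab_frame(n)
    if crop: f=f[crop[1]:crop[3],crop[0]:crop[2]]
    cv2.imwrite(f"pics/{name}.png",cv2.resize(f[:,:,::-1],None,fx=s,fy=s,interpolation=cv2.INTER_CUBIC))
E
python3 - <<'E'
from h import *
for n in("top","side"):
    save(n,n+"0"); print(calibration(n))
    for t in("nutbox_center","busbar_grip","drawer_floor","cabinet_drawer0_handle","cabinet","barrier","module","multimeter","screwdriver","spare_cell"):
        for d in find_in(n,t)[:3]: print(n,t,round(d["conf"],2),np.round(d["at"],3),proj(n,d["at"]).round()[0])
print(get_state(),grip_point_offset)
E
```

```text
{'intrinsics': array([[417.45132045,   0.        , 315.00657622],
       [  0.        , 417.45132045, 198.96211661],
       [  0.        ,   0.        ,   1.        ]]), 'position': array([ 0.27912102, -0.04979219,  1.42859353]), 'rotation': array([ 0.15445781, -0.12898   , -1.57378161])}
top nutbox_center 0.48 [0.597 0.057 0.043] [290. 180.]
top busbar_grip 0.48 [0.476 0.028 0.053] [298. 215.]
top drawer_floor 0.72 [0.554 0.262 0.024] [231. 194.]
top cabinet_drawer0_handle 0.85 [0.552 0.262 0.027] [231. 195.]
top barrier 0.74 [ 0.523 -0.12   0.156] [344. 195.]
top module 0.93 [ 0.505 -0.309  0.097] [402. 203.]
top module 0.72 [ 0.27  -0.297  0.102] [402. 278.]
top module 0.64 [ 0.492 -0.504  0.101] [463. 206.]
top multimeter 0.69 [ 0.745 -0.262  0.102] [385. 132.]
top multimeter 0.49 [0.6   0.358 0.099] [197. 177.]
top screwdriver 0.62 [0.772 0.115 0.021] [274. 134.]
top screwdriver 0.32 [0.6   0.359 0.096] [197. 177.]
top spare_cell 0.66 [ 0.744 -0.267  0.102] [386. 132.]
{'intrinsics': array([[395.34951666,   0.        , 320.86243328],
       [  0.        , 395.34951666, 192.62122
[... 1064 characters left out ...]
k': 1.1, 'joint_positions': array([ 1.12793441e+00,  2.20375845e-01,  1.52649858e+00, -1.36687641e-05,
        1.39466837e+00, -1.26100700e-01]), 'joint_velocities': array([ 1.95140908e-04, -1.25676864e-03, -5.41260785e-04,  2.23986819e-04,
       -1.45391308e-03,  6.60494796e-05]), 'tau': array([-1.12417706e-04, -4.94550812e+01, -3.87729621e+01,  7.00712367e-02,
        4.63005959e-02, -1.06291573e-06]), 'tool_pos': array([0.19469245, 0.59390803, 0.22255337]), 'ee_rot': array([-2.54399002e+00, -1.84326962e+00, -7.88502286e-05]), 'force': array([-0.33142671,  0.37374135, -0.6300967 ]), 'wrist_torque': array([ 0.01500938, -0.01545668, -0.03218626]), 'gripper_width': 0.9958487613643991} 0.0187
```

View pics/top0.png

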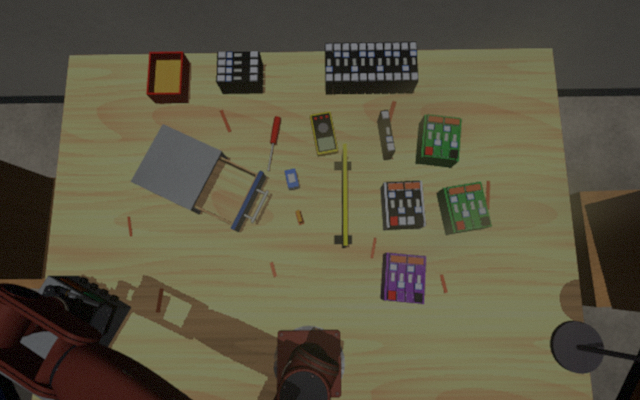

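View pics/side0.png

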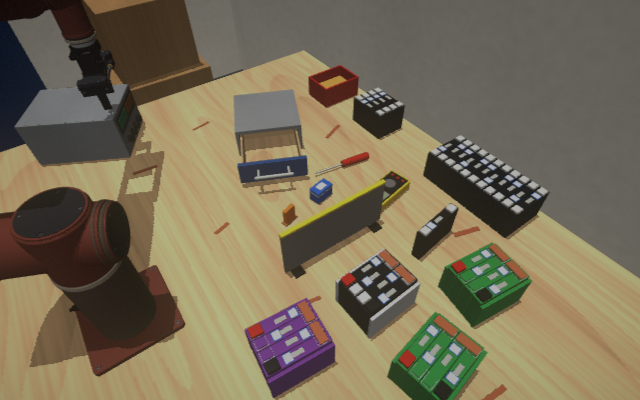

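Top view: the drawer is at about (235,190), the blue box at (292,179), the busbar fin at (299,216) and the barrier at (345,197).

Candidates:
- **Module:** the dark one with aluminium sides at top (403,205), side (376,289). Look-alikes are green at (440,140) and (466,208), purple at (404,278), and dark packs at (240,72) and (371,67). I choose (403,205).
- **Nut box:** the blue box at (292,179). The drawer front is also blue, and the red bin is at (168,77).
- **Busbar:** the orange fin at (299,216). The flat orange strips at (273,269), (129,226) and (374,247) are clutter.

Next is one close crop to check these choices.

Run:
```python
from h import *
save("top","t1",(190,150,440,250),3.2)
f=grab_frame("side")[120:340,230:450]
cv2.imwrite("pics/s1.png",cv2.resize(f[:,:,::-1],(800,600)[1:]*2,interpolation=cv2.INTER_CUBIC))
```

```text
(no output)
```

View pics/t1.png

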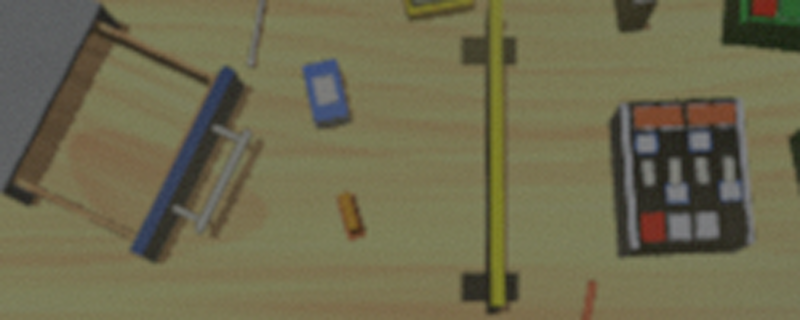

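View pics/s1.png

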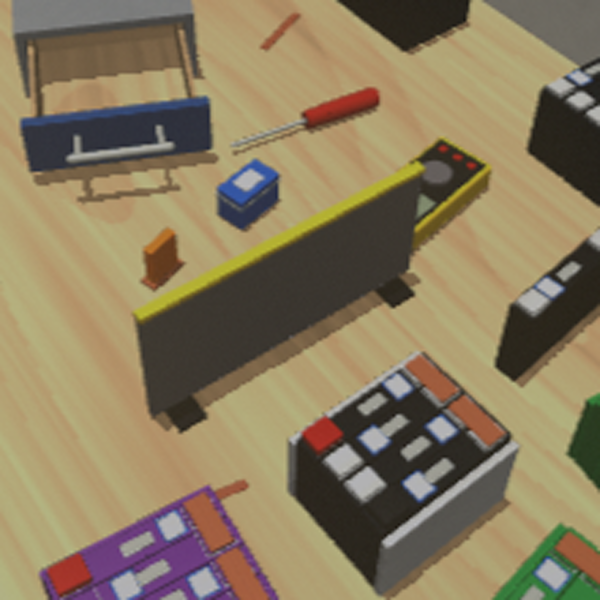

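The crops confirm the choices. The aluminium-sided module's bare terminals are at t1 (680,226) and (708,226), beside the red cap. The blue box has its white band at (326,92), the fin is at (350,215), and the handle bar runs (250,133)–(200,230).

Run:
```python
from h import *
T=lambda *a:np.array(a)/3.2+[190,150]
S=lambda *a:np.array(a)/(600/220)+[230,120]
def show(n,c,uv,z): print(n,unproj(c,uv,z)[:,:2].round(4).tolist())
show("bare top","top",T((680,226),(708,226)),.102)
show("bare side","side",S((344,461),(366,484)),.102)
show("mod corners top z98","top",T((617,103),(740,99),(750,245),(624,254)),.098)
show("mod corner side z98 (+x+y),(+x-y),(-x-y),(-x+y)","side",S((420,354),(517,447),(378,548),(290,440)),.098)
show("barrier ends top","top",T((495,-5),(498,306)),.16)
show("barrier ends side","side",S((420,168),(140,315)),.16)
show("nut top","top",T((303,65),(338,60),(350,120),(316,127)),.044)
show("nut side top (L,T,R,B)","side",S((218,183),(257,159),(279,174),(242,200)),.044)
show("handle top","top",T((249,133),(201,230)),.066)
show("handle side","side",S((68,158),(172,147)),.066)
show("front outer edge top","top",T((236,72),(144,256)),.088)
show("front side","side",S((22,123),(209,99)),.088)
show("fin top","top",T((346,192),(355,232)),.054)
show("fin side","side",S((146,243),(176,232)),.054)
f=grab_frame("top"); g=grab_frame("side")
for n,im,box in(("top",f,(285,195,312,235)),("side",g,(270,195,305,235))):
    x0,y0,x1,y1=box; c=cv2.cvtColor(im[y0:y1,x0:x1],cv2.COLOR_RGB2HSV); m=((c[...,0]<18)&(c[...,1]>170)).astype(np.uint8)
    print(n,"orange",m.sum(),cv2.minAreaRect(cv2.findNonZero(m)),box)
for n,im,box in(("top",f,(280,162,305,195)),("side",g,(305,170,340,210))):
    x0,y0,x1,y1=box; c=cv2.cvtColor(im[y0:y1,x0:x1],cv2.COLOR_RGB2HSV); m=((c[...,0]>100)&(c[...,0]<130)&(c[...,1]>120)).astype(np.uint8)
    r=cv2.minAreaRect(cv2.findNonZero(m)); print(n,"blue",m.sum(),r,(cv2.boxPoints(r)+[x0,y0]).round(1).tolist())
```

```text
bare top [[0.4482, -0.3076], [0.448, -0.3354]]
bare side [[0.4502, -0.3065], [0.4515, -0.3331]]
mod corners top z98 [[0.5752, -0.25], [0.5781, -0.3748], [0.4291, -0.377], [0.4211, -0.2515]]
mod corner side z98 (+x+y),(+x-y),(-x-y),(-x+y) [[0.5743, -0.2603], [0.5767, -0.3782], [0.4257, -0.3794], [0.4276, -0.263]]
barrier ends top [[0.6716, -0.1246], [0.3662, -0.1216]]
barrier ends side [[0.685, -0.1259], [0.3732, -0.1209]]
nut top [[0.6321, 0.075], [0.6372, 0.0376], [0.5716, 0.0247], [0.5644, 0.0607]]
nut side top (L,T,R,B) [[0.5777, 0.0693], [0.6348, 0.0751], [0.6407, 0.0411], [0.5843, 0.0324]]
handle top [[0.5541, 0.1289], [0.4528, 0.1769]]
handle side [[0.4537, 0.1802], [0.5563, 0.1276]]
front outer edge top [[0.6142, 0.1404], [0.424, 0.2304]]
front side [[0.4306, 0.238], [0.6215, 0.1495]]
fin top [[0.4929, 0.0283], [0.4509, 0.0189]]
fin side [[0.4628, 0.032], [0.4963, 0.0268]]Traceback (most recent call last):
  File "<stdin>", line 22, in <module>
cv2.error: OpenCV(4.12.0) /io/opencv/modules/imgproc/src/convhull.cpp:143: error: (-215:Assertion failed) total >= 0 && (depth == CV_32F || depth == CV_32S) in function 'convexHull'
```

```bash
cat >> h.py <<'E'
def go(x,y,z,yaw):
    "print turn about tool z (rad), tilt error, then shift mm in target-tool axes"
    s=get_state(); M=R.from_rotvec(s["ee_rot"]).as_matrix(); a=np.radians(yaw)
    G=np.array([[np.cos(a),np.sin(a),0],[np.sin(a),-np.cos(a),0],[0,0,-1]])
    rv=R.from_matrix(M.T@G).as_rotvec(); d=G.T@(np.array([x,y,z])-s["tool_pos"])*1e3
    print("pos",s["tool_pos"].round(4),"yaw",np.degrees(np.arctan2(M[1,0],M[0,0])).round(1),"turn",rv.round(3),"shift",d.round(1),"F",s["force"].round(1),"w",round(s["gripper_width"]*87,1),"t",round(s["clock"],2))
E
python3 - <<'E'
from h import *
T=lambda *a:np.array(a)/3.2+[190,150]
print("cab front top",unproj("top",T((102,10),(8,192)),.1)[:,:2].round(3).tolist(), "cab top", unproj("top",[(165,126),(222,151),(196,212),(132,182)],.1)[:,:2].round(3).tolist())
f=grab_frame("top"); g=grab_frame("side")
for n,im,(x0,y0,x1,y1) in(("top",f,(288,200,308,232)),("side",g,(272,195,304,235))):
    c=im[y0:y1,x0:x1].astype(float); m=((c[...,0]-2.2*c[...,2]>0)&(c[...,0]>60)).astype(np.uint8)
    print(n,m.sum()); 
    if m.sum()>3:
        r=cv2.minAreaRect(cv2.findNonZero(m)); b=cv2.boxPoints(r)+[x0,y0]; print(r,b.round(1).tolist(),unproj(n,b,.054)[:,:2].round(4).tolist())
go(.605,.052,.12,100)
E
```

```text
cab front top [[0.679, 0.279], [0.489, 0.368]] cab top [[0.775, 0.474], [0.686, 0.279], [0.482, 0.356], [0.584, 0.572]]
top 60
((11.075470924377441, 16.764150619506836), (13.59869384765625, 4.39553689956665), 74.05460357666016) [[295.1, 210.8], [299.3, 209.6], [303.1, 222.7], [298.8, 223.9]] [[0.4902, 0.0384], [0.4941, 0.0243], [0.4502, 0.0119], [0.4463, 0.0259]]
side 326
((15.039327621459961, 26.16292381286621), (25.969951629638672, 27.241945266723633), 57.9946174621582) [[268.6, 217.4], [291.7, 202.9], [305.5, 225.0], [282.4, 239.4]] [[0.4131, 0.0301], [0.4942, 0.0385], [0.481, -0.0524], [0.4043, -0.0576]]
pos [0.1947 0.5939 0.2225] yaw 71.8 turn [ 0.    -0.    -0.491] shift [-604.9  310.   102.5] F [0.1 0.1 0.2] w 86.9 t 1.4
```

```bash
python3 -m pendant '0 0 0 0 0 -0.164 75; 0 0 0 0 0 -0.164 75; 0 0 0 0 0 -0.163 75; -52 26 0 0 0 0 75; -52 26 0 0 0 0 75; -52 26 0 0 0 0 75; -52 26 0 0 0 0 75; -52 26 0 0 0 0 75; -52 26 0 0 0 0 75; -52 26 0 0 0 0 75'
python3 -c "
from h import *
go(.605,.052,.12,100)"
```

```text
clock: 2.65
tool_pos: [0.438, 0.2654, 0.2229]
ee_rot: [2.019, 2.406, 0.001]
force: [1.0, 0.5, -0.4]
gripper_width: 0.864
pos [0.438  0.2654 0.2229] yaw 100.0 turn [ 0.001 -0.    -0.   ] shift [-239.1  127.4  102.9] F [ 1.   0.5 -0.4] w 75.2 t 2.65
```

```bash
python3 -m pendant '-48 25.5 20 0 0 0 75; -48 25.5 20 0 0 0 75; -48 25.5 20 0 0 0 75; -48 25.5 20 0 0 0 75; -47 25.5 22 0 0 0 75; 0 0 0 0 0 0 75'
python3 - <<'E'
from h import *
go(.605,.052,.015,100)
save("side","s2",(270,120,370,220),6)
f=grab_frame("top"); 
for n in("top","side"):
  for t in("nutbox_center","busbar_grip"):
    for d in find_in(n,t)[:1]: print(n,t,round(d["conf"],2),np.round(d["at"],3))
E
```

```text
clock: 3.4
tool_pos: [0.6042, 0.0504, 0.1179]
ee_rot: [-2.023, -2.4, 0.004]
force: [0.4, 0.8, -0.6]
gripper_width: 0.859
pos [0.6042 0.0504 0.1179] yaw 99.7 turn [-0.004 -0.    -0.005] shift [  1.4   1.1 102.9] F [ 0.4  0.8 -0.6] w 74.8 t 3.4
top busbar_grip 0.46 [0.466 0.024 0.007]
side nutbox_center 0.82 [0.596 0.042 0.038]
side busbar_grip 0.66 [0.468 0.026 0.028]
```

View pics/s2.png

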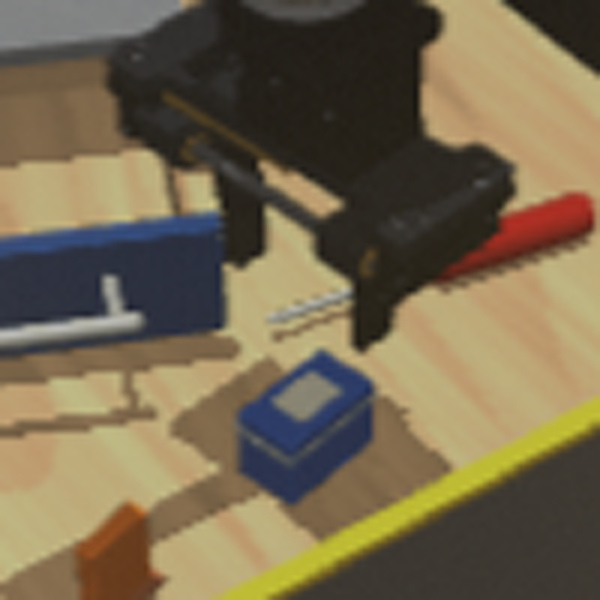

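The gripper's body extends along the jaw direction, so gripping across the box's short side would bring it close to the drawer's front edge. I'll grip along the 64 mm length instead.

```bash
python3 - <<'E'
from h import *
S=lambda *a:np.array(a)/6+[270,120]
p=unproj("side",S((240,420),(320,352),(372,385),(293,452)),.044)[:,:2]; print(p.round(4).tolist(),p.mean(0).round(4))
for a,b in((0,1),(3,2)): print(np.degrees(np.arctan2(*(p[b]-p[a])[::-1])))
f=unproj("side",S((80,545),(130,503),(150,517)),.054)[:,:2]; print("fin",f.round(4).tolist())
go(.606,.0525,.12,9)
E
python3 -m pendant '0 0 0 0 0 0.18 80; 0 0 0 0 0 0.18 80; 0 0 0 0 0 0.18 80; 0 0 0 0 0 0.18 85; 0 0 0 0 0 0.18 85; 0 0 0 0 0 0.18 85; 0 0 0 0 0 0.18 85; 0 0 0 0 0 0.18 85; 0 0 0 0 0 0.14 85; 0 0 0 0 0 0 85'
python3 -c "
from h import *
go(.606,.0525,.015,9)"
```

```text
[[0.571, 0.059], [0.6317, 0.0754], [0.639, 0.0404], [0.5798, 0.0255]] [0.6054 0.0501]
15.101625157302799
14.147690465425478
fin [[0.4589, 0.0268], [0.4922, 0.0356], [0.4951, 0.0224]]
pos [0.604  0.0549 0.1216] yaw 100.1 turn [ 1.00e-03 -1.00e-03  1.59e+00] shift [1.6 2.7 1.6] F [1.  0.5 0.4] w 74.9 t 3.7
clock: 4.95
tool_pos: [0.604, 0.0547, 0.1214]
ee_rot: [3.13, 0.263, 0.002]
force: [-0.6, 0.2, 0.1]
gripper_width: 0.978
pos [0.604  0.0547 0.1214] yaw 9.6 turn [ 0.    -0.001  0.011] shift [  1.6   2.5 106.4] F [-0.6  0.2  0.1] w 85.1 t 4.95
```

```bash
python3 -m pendant '0 3.8 20 0 0 -0.055 85; 0 0 40 0 0 0 85; 0 0 46 0 0 0 85; 0 0 0 0 0 0 85; 0 0 0 0 0 0 55; 0 0 0 0 0 0 55; 0 0 0 0 0 0 55; 0 0 0 0 0 0 55' 25
python3 -c "
from h import *
go(.606,.0525,.13,-25.3)"
```

```text
clock: 5.95
tool_pos: [0.6065, 0.0499, 0.0169]
ee_rot: [3.122, 0.345, 0.006]
force: [-0.6, 0.2, 7.1]
gripper_width: 0.734
pos [0.6065 0.0499 0.0169] yaw 12.6 turn [-0.    -0.004  0.662] shift [  -1.6   -2.1 -113.1] F [-0.6  0.2  7.1] w 63.9 t 5.95
```

```bash
python3 -m pendant '0 0 -30 0 0 0 55; 0 0 -50 0 0 0 55; 0 0 -50 0 0 0 55; 0 0 0 0 0 0.166 55; 0 0 0 0 0 0.166 55; 0 0 0 0 0 0.166 55; 0 0 0 0 0 0.164 55; 0 0 0 0 0 0 55'
python3 -c "
from h import *
go(.552,.255,.15,-25.3)"
```

```text
clock: 6.95
tool_pos: [0.6044, 0.0499, 0.1446]
ee_rot: [3.066, -0.686, -0.0]
force: [-0.3, -0.7, -1.8]
gripper_width: 0.735
pos [0.6044 0.0499 0.1446] yaw -25.2 turn [0.    0.    0.001] shift [-135.  -163.1   -5.4] F [-0.3 -0.7 -1.8] w 63.9 t 6.95
```

```bash
python3 -m pendant '-34 -41 -2 0 0 0 55; -34 -41 -2 0 0 0 55; -34 -41 -1 0 0 0 55; -33 -40 0 0 0 0 55; 0 0 0 0 0 0 55'
python3 - <<'E'
from h import *
go(.552,.255,.04,-25.3)
save("side","s3",(220,80,350,210),4.6)
E
```

```text
clock: 7.58
tool_pos: [0.5509, 0.2584, 0.1496]
ee_rot: [-3.067, 0.675, 0.001]
force: [0.1, -0.2, -0.9]
gripper_width: 0.734
pos [0.5509 0.2584 0.1496] yaw -24.8 turn [-0.001  0.001  0.008] shift [  2.5   2.6 109.6] F [ 0.1 -0.2 -0.9] w 63.9 t 7.58
```

View pics/s3.png

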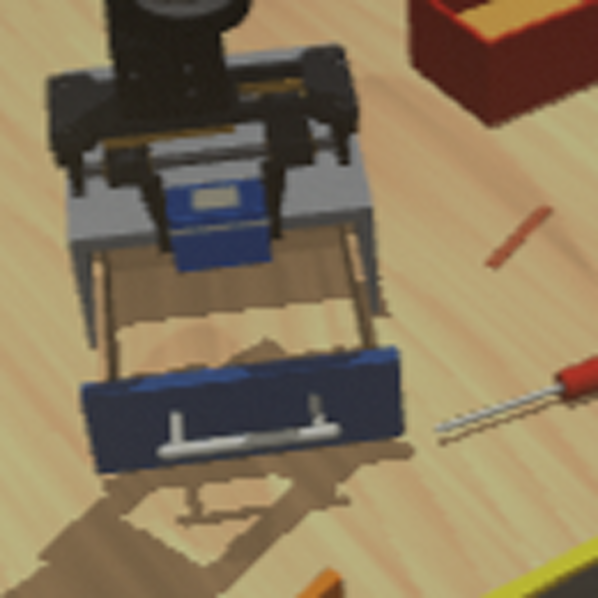

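The box is held above the open drawer, at s3 (220,220), clear of the front plate at (245,400) and of the cabinet. Lowering it now.

```bash
python3 -m pendant '1 1 35 0 0 0 55; 1 1 35 0 0 0 55; 0 0 25 0 0 0 55; 0 0 9 0 0 0 55; 0 0 4 0 0 0 55; 0 0 0 0 0 0 55'
python3 -c "
from h import *
go(.552,.255,.04,-25.3)"
```

```text
clock: 8.38
tool_pos: [0.5541, 0.2522, 0.0425]
ee_rot: [-3.065, 0.688, -0.002]
force: [0.4, -0.5, -1.4]
gripper_width: 0.73
pos [0.5541 0.2522 0.0425] yaw -25.3 turn [-0.001 -0.001 -0.   ] shift [-3.2 -1.7  2.5] F [ 0.4 -0.5 -1.4] w 63.5 t 8.38
```

```bash
python3 -m pendant '0 0 3 0 0 0 55; 0 0 0 0 0 0 55; 0 0 0 0 0 0 82; 0 0 0 0 0 0 82; 0 0 0 0 0 0 82; 0 0 -25 0 0 0 82; 0 0 -45 0 0 0 82; 0 0 -45 0 0 0 40; 0 0 0 0 0 0 0'
python3 - <<'E'
from h import *
h=np.array([.504,.1535]); go(*(h-.06*np.array([.427,.904])),.045,-25.3)
save("top","t2",(190,130,310,250),5)
for n in("top","side"):
  f=grab_frame(n)
  for d in find_in(n,"nutbox_center")[:1]: print(n,round(d["conf"],2),np.round(d["at"],3))
E
```

```text
clock: 9.5
tool_pos: [0.5565, 0.2534, 0.159]
ee_rot: [-3.061, 0.687, -0.013]
force: [-0.6, -0.3, 0.3]
gripper_width: 0.794
pos [0.5565 0.2534 0.159 ] yaw -25.3 turn [-0.006 -0.007 -0.   ] shift [ -4.8 172.8 114. ] F [-0.6 -0.3  0.3] w 69.0 t 9.5
top 0.72 [ 0.504 -0.308  0.1  ]
side 0.6 [0.554 0.245 0.063]
```

View pics/t2.png

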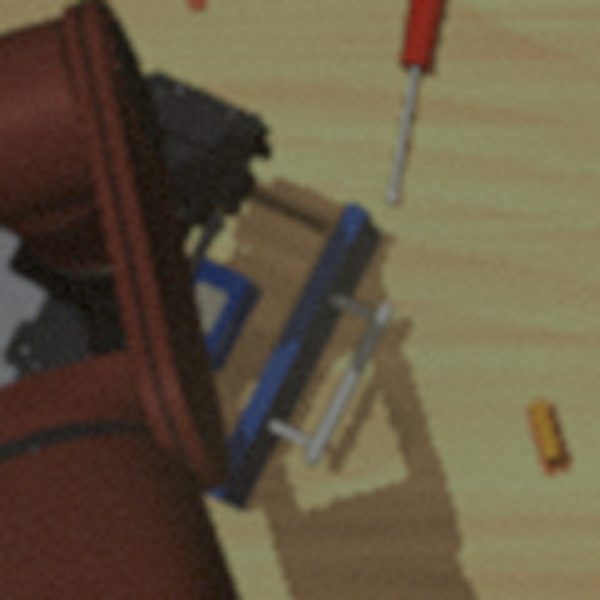

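The released box stands in the drawer at t2 (222,310), and the handle runs (385,310)–(315,455). Next I go in front of the handle and push.

```bash
python3 -m pendant '-1 44 0 0 0 0 0; -1 44 0 0 0 0 0; -1 44 0 0 0 0 0; -1 41 0 0 0 0 0; 0 0 40 0 0 0 0; 0 0 40 0 0 0 0; 0 0 34 0 0 0 0; 0 -20 0 0 0 0 0; 0 -15 0 0 0 0 0; 0 0 0 0 0 0 0'
python3 - <<'E'
from h import *
h=np.array([.504,.1535]); go(*h,.045,-25.3)
E
```

```text
clock: 11.0
tool_pos: [0.4928, 0.1309, 0.0413]
ee_rot: [-3.065, 0.685, -0.005]
force: [0.3, 0.6, 0.9]
gripper_width: 0.006
pos [0.4928 0.1309 0.0413] yaw -25.2 turn [-0.002 -0.003  0.002] shift [  0.5 -25.2  -3.7] F [0.3 0.6 0.9] w 0.5 t 11.0
```

```bash
python3 -m pendant '0 -16 0 0 0 0 0; 0 -18 0 0 0 0 0; 0 -18 0 0 0 0 0; 0 -18 0 0 0 0 0; 0 -18 0 0 0 0 0; 0 -18 0 0 0 0 0; 0 -18 0 0 0 0 0; 0 -10 0 0 0 0 0; 0 0 0 0 0 0 0'
python3 - <<'E'
from h import *
go(.554,.258,.045,-25.3)
E
```

```text
clock: 12.12
tool_pos: [0.548, 0.2513, 0.0393]
ee_rot: [-3.065, 0.687, 0.0]
force: [-0.8, -0.7, 1.2]
gripper_width: 0.007
pos [0.548  0.2513 0.0393] yaw -25.3 turn [-0.  0.  0.] shift [ 2.5 -8.6 -5.7] F [-0.8 -0.7  1.2] w 0.6 t 12.12
```

```bash
python3 -m pendant '0 -5 0 0 0 0 0; 0 -3 0 0 0 0 0; 0 0 0 0 0 0 0'; python3 -m pendant '0 -3 0 0 0 0 0;0 -3 0 0 0 0 0; 0 0 0 0 0 0 0'
```

```text
clock: 12.5
tool_pos: [0.5514, 0.2577, 0.0396]
ee_rot: [-3.065, 0.689, -0.0]
force: [-0.8, -0.4, 0.7]
gripper_width: 0.007
clock: 12.88
tool_pos: [0.5543, 0.2634, 0.0397]
ee_rot: [-3.065, 0.688, -0.001]
force: [0.2, 0.2, -0.8]
gripper_width: 0.003
```

```bash
python3 -m pendant '0 -3 0 0 0 0 0; 0 -3 0 0 0 0 0; 0 0 0 0 0 0 0'; python3 -m pendant '0 -2 0 0 0 0 0;0 -2 0 0 0 0 0; 0 0 0 0 0 0 0'
```

```text
clock: 13.25
tool_pos: [0.5568, 0.2689, 0.0396]
ee_rot: [-3.065, 0.688, -0.001]
force: [-0.8, 0.2, -0.3]
gripper_width: 0.004
clock: 13.62
tool_pos: [0.5583, 0.2723, 0.0395]
ee_rot: [-3.065, 0.688, -0.0]
force: [-1.3, -0.8, 0.4]
gripper_width: 0.005
```

```bash
python3 -m pendant '0 -2 0 0 0 0 0;0 -2 0 0 0 0 0; 0 0 0 0 0 0 0';  python3 -m pendant '0 -2 0 0 0 0 0; 0 0 0 0 0 0 0'
```

```text
clock: 14.0
tool_pos: [0.5585, 0.2728, 0.0394]
ee_rot: [3.059, -0.687, -0.005]
force: [-6.3, -12.5, 8.3]
gripper_width: 0.007
clock: 14.25
tool_pos: [0.5585, 0.2729, 0.0393]
ee_rot: [3.056, -0.686, -0.007]
force: [-9.8, -18.6, 13.1]
gripper_width: 0.009
```

The force rose to 21 N with no more travel, so the drawer is against its stop. I back off, rise and turn for the busbar.

```bash
python3 -m pendant '0 20 0 0 0 0 0; 0 40 0 0 0 0 0; 0 0 -50 0 0 0 20; 0 0 -50 0 0 0 60; 0 0 -20 0 0 0.177 60; 0 0 0 0 0 0.177 60; 0 0 0 0 0 0.177 60; 0 0 0 0 0 0.177 60; 0 0 0 0 0 0.177 60; 0 0 0 0 0 0 60'
python3 - <<'E'
from h import *
go(.474,.0245,.13,-76)
f=grab_frame("top")[130:250,200:320]; g=grab_frame("side")[170:240,255:325]
a=cv2.resize(f,(390,390),interpolation=cv2.INTER_CUBIC); b=cv2.resize(g,(400,390),interpolation=cv2.INTER_CUBIC)
cv2.imwrite("pics/b1.png",np.hstack([a,b])[:,:,::-1])
E
```

```text
clock: 15.5
tool_pos: [0.5352, 0.2235, 0.1596]
ee_rot: [-2.476, 1.933, 0.0]
force: [-0.7, 0.3, -0.2]
gripper_width: 0.683
pos [0.5352 0.2235 0.1596] yaw -75.9 turn [-0.     0.     0.001] shift [178.3 107.5  29.6] F [-0.7  0.3 -0.2] w 59.5 t 15.5
```

View pics/b1.png

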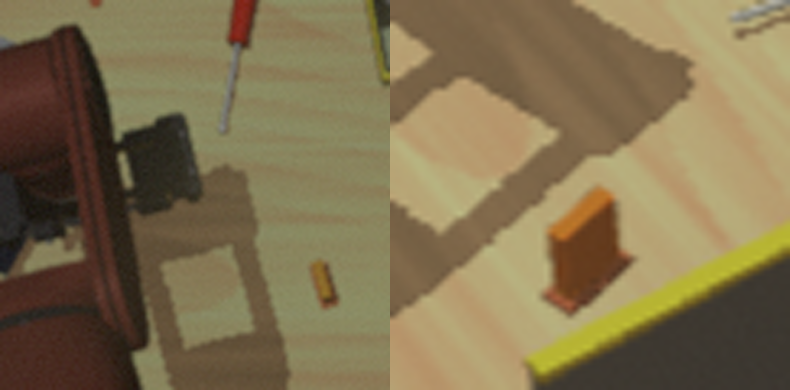

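```bash
python3 - <<'E'
from h import *
S=lambda *a:(np.array(a)-[390,0])/[400/70,390/70]+[255,170]
p=unproj("side",S((550,228),(598,187),(615,200),(564,242)),.054)[:,:2]; print("fin top",p.round(4).tolist(),p.mean(0).round(4))
q=unproj("side",S((543,295),(571,316),(634,258)),.004)[:,:2]; print("cu",q.round(4).tolist(),(q[0]/2+q[2]/2).round(4))
for a,b in((p[0],p[1]),(p[3],p[2]),(q[1],q[2])): print(np.degrees(np.arctan2(*(b-a)[::-1])))
E
python3 -m pendant '30 18 0 0 0 0 60; 30 18 0 0 0 0 60; 30 18 0 0 0 0 60; 30 18 0 0 0 0 60; 29 18 10 0 0 0 60; 29 17 20 0 0 0 60; 0 0 0 0 0 0 60'
python3 - <<'E'
from h import *
go(.474,.0245,.07,-76)
save("side","s4",(260,150,330,230),7)
E
```

```text
fin top [[0.458, 0.027], [0.4921, 0.0369], [0.4942, 0.0244], [0.4586, 0.015]] [0.4757 0.0258]
cu [[0.4505, 0.0295], [0.4547, 0.0092], [0.5018, 0.0237]] [0.4762 0.0266]
16.16974087577089
14.728353892407378
17.132581674517432
clock: 16.48
tool_pos: [0.4726, 0.0234, 0.1281]
ee_rot: [2.473, -1.934, -0.004]
force: [-0.1, 0.9, 0.6]
gripper_width: 0.691
pos [0.4726 0.0234 0.1281] yaw -76.1 turn [ 0.003  0.001 -0.001] shift [-0.7 -1.6 58.1] F [-0.1  0.9  0.6] w 60.1 t 16.48
```

View pics/s4.png

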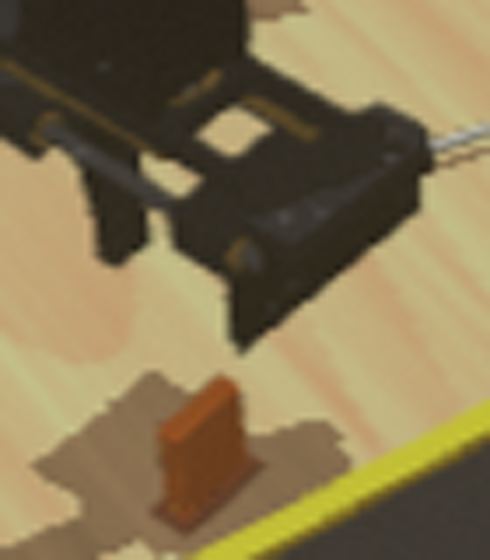

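```bash
python3 -m pendant '-1.7 -3.3 20 0 0 -0.025 60; 0 0 40 0 0 0 60; 0 0 40 0 0 0 60; 0 0 12 0 0 0 60; 0 0 0 0 0 0 60; 0 0 0 0 0 0 5; 0 0 0 0 0 0 5; 0 0 0 0 0 0 5; 0 0 0 0 0 0 5; 0 0 0 0 0 0 5' 30
python3 - <<'E'
from h import *
go(.4755,.026,.016,-74.5)
E
```

```text
clock: 17.77
tool_pos: [0.4771, 0.0272, 0.0176]
ee_rot: [-2.499, 1.904, -0.0]
force: [0.1, 1.3, 1.2]
gripper_width: 0.203
pos [0.4771 0.0272 0.0176] yaw -74.6 turn [-0.     0.    -0.002] shift [0.7 1.8 1.6] F [0.1 1.3 1.2] w 17.6 t 17.77
```

```bash
python3 -m pendant '0 0 0 0 0 0 5; 0 0 0 0 0 0 5; 0 0 0 0 0 0 5; 0 0 0 0 0 0 5'
python3 -c "
from h import *
go(.4755,.026,.23,1.3)"
```

```text
clock: 18.27
tool_pos: [0.477, 0.0273, 0.0175]
ee_rot: [2.499, -1.904, -0.0]
force: [-0.5, 1.5, 2.0]
gripper_width: 0.135
pos [0.477  0.0273 0.0175] yaw -74.6 turn [ 0.     0.    -1.325] shift [  -1.5    1.2 -212.5] F [-0.5  1.5  2. ] w 11.8 t 18.27
```

```bash
python3 -m pendant '0 0 -20 0 0 0 5; 0 0 -45 0 0 0 5; 0 0 -50 0 0 0 5; 0 0 -50 0 0 0 5; 0 0 -45 0 0 0 5; 0 0 0 0 0 -0.166 5; 0 0 0 0 0 -0.166 5; 0 0 0 0 0 -0.166 5; 0 0 0 0 0 -0.166 5; 0 0 0 0 0 -0.166 5'
python3 -m pendant '0 0 0 0 0 -0.166 5; 0 0 0 0 0 -0.166 5; 0 0 0 0 0 -0.163 5; 0 0 0 0 0 0 5'
python3 - <<'E'
from h import *
go(.4495,-.3207,.23,1.3)
f=grab_frame("top")[140:260,300:430]; g=grab_frame("side")[90:220,220:350]
cv2.imwrite("pics/b2.png",np.hstack([cv2.resize(f,(400,390)),cv2.resize(g,(390,390))])[:,:,::-1])
E
```

```text
clock: 19.52
tool_pos: [0.4769, 0.027, 0.2271]
ee_rot: [3.056, -0.726, -0.001]
force: [0.2, -0.1, 0.1]
gripper_width: 0.134
clock: 20.02
tool_pos: [0.4769, 0.0271, 0.2271]
ee_rot: [3.141, 0.034, -0.001]
force: [-0.1, 0.8, -0.6]
gripper_width: 0.136
pos [0.4769 0.0271 0.2271] yaw 1.2 turn [ 0.     0.001 -0.001] shift [-35.2 347.1  -2.9] F [-0.1  0.8 -0.6] w 11.9 t 20.02
```

View pics/b2.png

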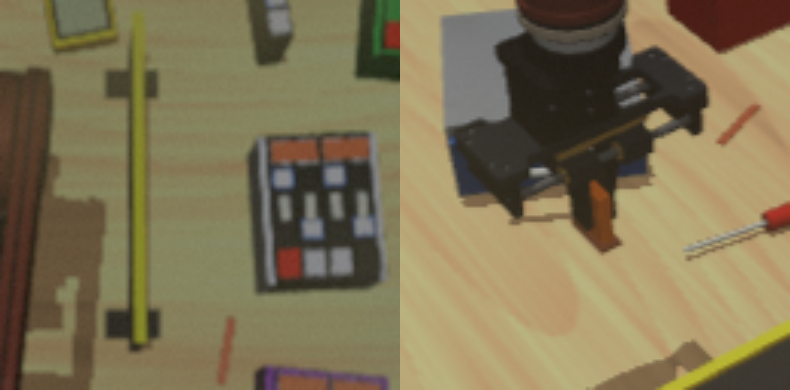

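The busbar is held level at b2 (600,215), its underside about 0.21 m up, and the bare terminals are at (315,264) and (341,262). Crossing the barrier now.

```bash
python3 -m pendant '-4 30 0 0 0 0 5; -4 42 0 0 0 0 5; -4 42 0 0 0 0 5; -4 42 0 0 0 0 5; -4 42 0 0 0 0 5; -4 42 0 0 0 0 5; -4 42 0 0 0 0 5; -4 40 0 0 0 0 5; -3 25 0 0 0 0 5; 0 0 0 0 0 0 5'
python3 - <<'E'
from h import *
print(unproj("top",np.array([(315,264),(341,262)])/[400/130,3.25]+[300,140],.102).round(4))
mc=unproj("top",np.array([(256,137),(376,133),(384,280),(264,288)])/[400/130,3.25]+[300,140],.098); print(mc[:,:2].round(4).tolist(),mc.mean(0).round(4))
go(.4495,-.3207,.1295,1.3)
save("side","s5",(310,190,450,330),4.2)
E
```

```text
clock: 21.38
tool_pos: [0.4497, -0.3217, 0.2272]
ee_rot: [-3.141, -0.031, 0.001]
force: [0.6, 1.6, -1.8]
gripper_width: 0.131
[[ 0.4463 -0.3071  0.102 ]
 [ 0.448  -0.3341  0.102 ]]
[[0.5753, -0.2513], [0.5782, -0.3779], [0.4304, -0.3785], [0.4235, -0.2542]] [ 0.5019 -0.3154  0.098 ]
pos [ 0.4497 -0.3217  0.2272] yaw 1.1 turn [-0.     0.    -0.003] shift [-0.2 -1.  97.7] F [ 0.6  1.6 -1.8] w 11.4 t 21.38
```

View pics/s5.png

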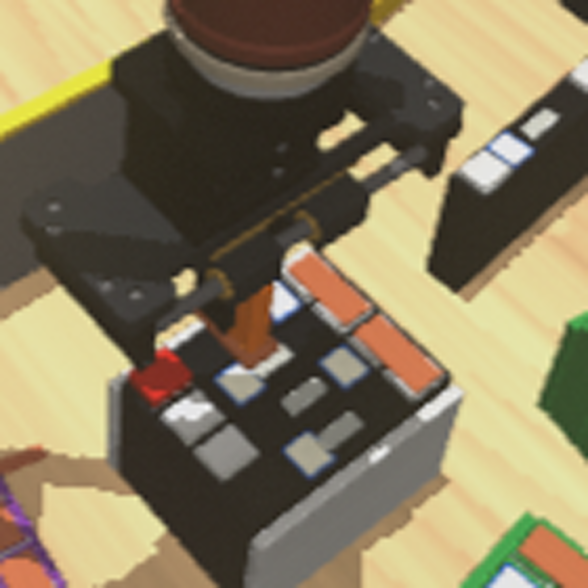

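Side view s5: the fin hangs at (255,325), well above the module, and the bare terminals are at about (188,416) and (226,453). I lower most of the way and re-measure the busbar.

```bash
python3 -m pendant '0 0 25 0 0 0 5; 0 0 25 0 0 0 5; 0 0 20 0 0 0 5; 0 0 15 0 0 0 5; 0 0 0 0 0 0 5; 0 0 0 0 0 0 5'
python3 - <<'E'
from h import *
b=unproj("side",np.array([(188,416),(226,453)])/4.2+[310,190],.102); print(b.round(4).tolist(),b.mean(0).round(4))
go(.4495,-.3207,.1295,1.3)
save("side","s6",(320,230,420,330),6)
E
```

```text
clock: 22.18
tool_pos: [0.4507, -0.3206, 0.1435]
ee_rot: [3.141, 0.037, 0.002]
force: [-0.5, -0.0, -0.0]
gripper_width: 0.141
[[0.4477, -0.3047, 0.102], [0.4502, -0.3334, 0.102]] [ 0.449  -0.3191  0.102 ]
pos [ 0.4507 -0.3206  0.1435] yaw 1.3 turn [ 0.001 -0.001  0.001] shift [-1.2  0.1 14. ] F [-0.5 -0.  -0. ] w 12.2 t 22.18
```

View pics/s6.png

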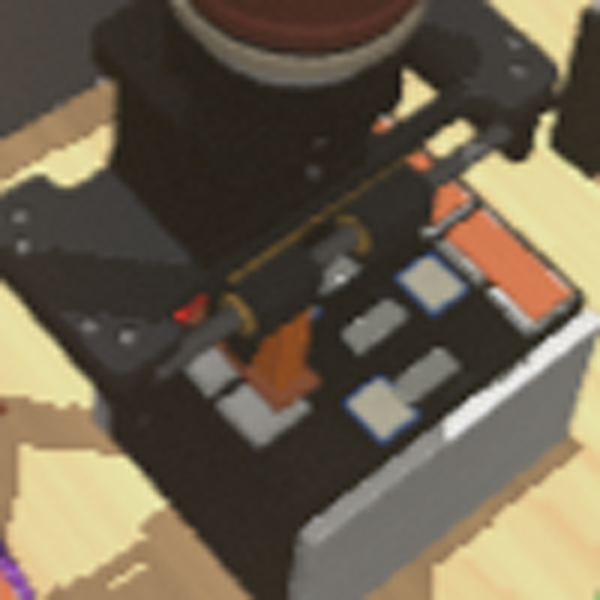

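Run:
```python
from h import *
p=get_state()["tool_pos"]; print(p.round(4))
u=p[2]-.0175; a=np.radians(1.3); X=np.array([np.cos(a),np.sin(a),0]); Y=np.array([-X[1],X[0],0])
c=np.array([p[0],p[1],0])
for z in(u,u+.004):
  P=[c+sx*.01*X-.024*Y+[0,0,z] for sx in(1,-1)]
  print("pred px",((proj("side",P)-[320,230])*6).round(0).tolist(),"meas",unproj("side",np.array([(321,380),(275,411)])/6+[320,230],z).round(4).tolist(),"pred",np.round(P,4)[:,:2].tolist())
P=[c+s*.0135*Y+[0,0,.102] for s in(1,-1)]; print("terminal px if centred",((proj("side",P)-[320,230])*6).round().tolist())
# terminal model corners for bare at (.449,-.320)
for b in([.4488,-.3202],):
  for s in(1,-1):
    P=[np.array([*b,.102])+s*.0135*Y+i*.012*X+j*.010*Y for i,j in((1,1),(1,-1),(-1,-1),(-1,1))]; print(((proj("side",P)-[320,230])*6).round().tolist())
f=grab_frame("side")[280:320,345:380]; cv2.imwrite("pics/s7.png",cv2.resize(f[:,:,::-1],(525,600),interpolation=cv2.INTER_CUBIC))
```

```text
[ 0.4507 -0.3208  0.1437]
pred px [[311.0, 380.0], [269.0, 410.0]] meas [[0.4641, -0.3467, 0.1262], [0.4429, -0.3465, 0.1262]] pred [[0.4613, -0.3446], [0.4413, -0.345]]
pred px [[312.0, 374.0], [270.0, 405.0]] meas [[0.4623, -0.3482, 0.1302], [0.4412, -0.3481, 0.1302]] pred [[0.4613, -0.3446], [0.4413, -0.345]]
terminal px if centred [[219.0, 356.0], [266.0, 408.0]]
[[221.0, 321.0], [256.0, 359.0], [206.0, 394.0], [171.0, 355.0]]
[[268.0, 372.0], [304.0, 411.0], [254.0, 447.0], [218.0, 407.0]]
```

The viewing limit is reached. The side view has the busbar about 2 mm too far in +x and 2–3 mm too far in −y relative to the terminals. I correct that and go down to 10 mm.

```bash
python3 -m pendant '-2 -2.5 0 0 0 0 5; 0 0 6 0 0 0 5; 0 0 5 0 0 0 5; 0 0 3 0 0 0 5; 0 0 0 0 0 0 5; 0 0 0 0 0 0 5'
python3 - <<'E'
from h import *
from scipy.optimize import minimize
go(.4488,-.318,.1295,1.3)
im=np.mean([grab_frame("side") for _ in range(6)],0)
x0,y0,x1,y1=352,276,384,312; s=im[y0:y1,x0:x1]
o=s[...,0]/(s[...,2]+5); print("orange mask"); 
for r in o: print("".join("#" if v>2.2 else "+" if v>1.6 else "." for v in r))
g=s.sum(2)/3*(o<1.35)
print("grey")
for r in g: print("".join("%x"%min(15,int(v/12)) for v in r))
p=get_state()["tool_pos"]; u=p[2]-.0175; a=np.radians(1.3); X=np.array([np.cos(a),np.sin(a),0]); Y=np.array([-X[1],X[0],0])
c=np.array([p[0],p[1]+.0018-.0018*2,0])
for n,z in(("under",u),("top",u+.004)): print(n,(proj("side",[c+sx*.01*X-.024*Y+[0,0,z] for sx in(1,-1)])-[x0,y0]).round(1).tolist())
b=np.array([.4488,-.3202,.102])
print("term2",(proj("side",[b-.0135*Y+i*.012*X+j*.010*Y for i,j in((1,1),(1,-1),(-1,-1),(-1,1))])-[x0,y0]).round(1).tolist())
E
```

```text
clock: 23.02
tool_pos: [0.4481, -0.3181, 0.1286]
ee_rot: [3.141, 0.036, 0.0]
force: [-1.3, -0.1, -1.3]
gripper_width: 0.135
pos [ 0.4481 -0.3181  0.1286] yaw 1.3 turn [ 0. -0.  0.] shift [ 0.7 -0.1 -0.9] F [-1.3 -0.1 -1.3] w 11.8 t 23.02
orange mask
.........++.....................
........++......................
......++........................
.....++.........................
....+...........................
................................
................................
...+++..........................
...++++.........................
+....++.........++..............
+.....++.......###..............
......++.....+####..............
......++....+#####..............
......+...+######+..............
.........+#######+..............
...+.....########...............
....+...+########...............
....++..#########...............
.....+++#########+..............
......++#########++.............
.......+##########+.............
........+########+..............
.........+#####++...............
..........++##++................
...........+#++.................
............+............
[... 960 characters left out ...]
333348bcc
3498500000000000000333333348cddd
334459900000000000003333359cdddd
33338ab9000000000005333336bddddd
333369bb9000000000863333347cdddd
3333369ab9000000985333333348cddd
33333369bb8000098533333333348cdd
333333369ba0089743333333333348cd
3333333369b99853333333333333348c
33333333368a85333333333333333347
33333333336543333333333333333334
33333333333333333333333333333333
33333333333333333333333333333333
33333333333333333333333333333334
33333333333333333333333333333359
333333333333333333333333333337ab
3333333333333333333333333334abbb
3333333333333333333333333359bbcc
under [[18.1, 21.2], [11.1, 26.2]]
top [[18.2, 20.3], [11.2, 25.3]]
term2 [[12.7, 16.0], [18.7, 22.6], [10.3, 28.6], [4.4, 21.9]]
```

Under the same small image shift, the copper end fits the model at (0.4481, −0.3199) and the terminal fits at (0.4488, −0.3202). The busbar is therefore centred to about 1 mm. Last checks: height, level, drawer and bystanders.

```bash
python3 -m pendant '0 0 0 0 0 0 5; 0 0 0 0 0 0 5'
python3 - <<'E'
from h import *
go(.4488,-.3184,.1295,1.3); print(np.abs(get_state()["joint_velocities"]).max())
ref={n:cv2.imread(f"pics/{n}0.png")[:,:,::-1].astype(float) for n in("top","side")}
for n in("top","side"):
    f=grab_frame(n).astype(float)
    for t in("cabinet_drawer0_handle","multimeter","screwdriver","spare_cell","cabinet"):
        for d in find_in(n,t)[:1]: print(n,t,round(d["conf"],2),np.round(d["at"],3))
    D=np.abs(f-ref[n]).mean(2)>30
    for m,b in {"top":{"mm":(308,108,340,158),"sd":(266,114,283,172),"cell":(376,106,400,162)},"side":{"mm":(382,168,412,208),"sd":(312,148,372,178),"cell":(408,200,460,256)}}[n].items(): print(n,m,D[b[1]:b[3],b[0]:b[2]].sum())
x=np.array([.427,.904]); cf=np.array([.584,.3235])
for t in(0,.120,.15): print(t)if 0 else None
p=proj("top",[[*(cf+.0*x),.088]]);print("cab front px",p)
f=grab_frame("side"); 
# blue front plate top edge in side
b=(f[...,2].astype(int)-f[...,0]>25); b[:, :200]=0; b[:,330:]=0; b[200:]=0; ys,xs=np.nonzero(b); k=ys<175
for c in range(235,325,15):
    r=ys[xs==c]; print(c,(r.min(),r.max(),unproj("side",[[c,r.min()]],.088)[0,:2].round(3).tolist()) if len(r) else None)
E
```

```text
clock: 23.58
tool_pos: [0.448, -0.3181, 0.1286]
ee_rot: [3.141, 0.036, 0.0]
force: [-0.3, -0.9, -1.2]
gripper_width: 0.133
pos [ 0.448  -0.3181  0.1286] yaw 1.3 turn [ 0. -0.  0.] shift [ 0.8  0.3 -0.9] F [-0.3 -0.9 -1.2] w 11.6 t 23.57
0.00115136407211031
top cabinet_drawer0_handle 0.59 [0.577 0.312 0.075]
top multimeter 0.61 [ 0.765 -0.058  0.036]
top screwdriver 0.8 [0.772 0.114 0.018]
top spare_cell 0.62 [ 0.741 -0.265  0.1  ]
top cabinet 0.98 [0.62  0.408 0.099]
top mm 0
top sd 0
top cell 0
side multimeter 0.67 [ 0.833 -0.078  0.037]
side spare_cell 0.97 [ 0.731 -0.276  0.079]
side mm 751
side sd 1570
side cell 1996
cab front px [[208.28348386 181.94034389]]
235 None
250 None
265 None
280 None
295 None
310 None
```

Run:
```python
from h import *
x=np.array([.427,.904]); y=np.array([-.904,.427]); h=np.array([.504,.1535])
def prof(f,z,ss,rng=(-.04,.04)):
    out=[]
    for s in ss:
        P=[[*(h+s*x+t*y),z] for t in np.linspace(*rng,15)]
        uv=proj("top",P).astype(np.float32); v=cv2.remap(f,uv[:,:1],uv[:,1:],cv2.INTER_LINEAR)[:,0]; out.append(v.mean(0).round().astype(int).tolist())
    return out
f0=cv2.imread("pics/top0.png")[:,:,::-1].astype(np.float32); f1=np.mean([grab_frame("top") for _ in range(4)],0).astype(np.float32)
s0=np.arange(-.02,.07,.004); print("open: handle z .062")
for s,a in zip(s0,prof(f0,.062,s0)): print(round(s,3),a)
print("now")
s1=np.arange(.11,.25,.004)
for s,a,c in zip(s1,prof(f1,.062,s1),prof(f1,.1,s1)): print(round(s,3),a,"z.1",c)
print("before cabinet z.1"); s2=np.arange(.16,.23,.004)
for s,c in zip(s2,prof(f0,.1,s2)): print(round(s,3),c)
```

```text
open: handle z .062
-0.02 [117, 109, 78]
-0.016 [100, 89, 63]
-0.012 [93, 80, 57]
-0.008 [105, 95, 67]
-0.004 [112, 105, 77]
0.0 [105, 102, 88]
0.004 [113, 113, 106]
0.008 [110, 108, 94]
0.012 [115, 109, 81]
0.016 [118, 111, 79]
0.02 [105, 95, 68]
0.024 [93, 80, 58]
0.028 [77, 68, 52]
0.032 [55, 53, 44]
0.036 [53, 51, 43]
0.04 [51, 50, 42]
0.044 [52, 54, 58]
0.048 [54, 63, 84]
0.052 [53, 64, 89]
0.056 [59, 66, 86]
0.06 [93, 85, 77]
0.064 [119, 106, 76]
0.068 [123, 112, 80]
now
0.11 [135, 129, 92] z.1 [101, 85, 61]
0.114 [129, 122, 87] z.1 [110, 97, 69]
0.118 [110, 98, 70] z.1 [128, 121, 86]
0.122 [101, 85, 61] z.1 [132, 126, 90]
0.126 [114, 102, 73] z.1 [115, 111, 85]
0.13 [131, 124, 89] z.1 [111, 111, 103]
0.134 [132, 126, 90] z.1 [124, 125, 120]
0.138 [114, 111, 86] z.1 [119, 117, 99]
0.142 [112, 112, 105] z.1 [111, 100, 74]
0.146 [125, 126, 120] z.1 [101, 85, 62]
0.15 [120, 117, 99] z.1 [89, 76, 57]
0.154 [110, 99, 73] z.1 [56, 52, 46]
0.158 [101, 84, 61] z.1 [39, 41, 41]
0.162 [91, 76, 57] z.1 [38, 39, 40]
0.166 [58, 53, 46] z.1 [37, 38, 39]
0.17 [38, 39, 39] z.1 [35, 36, 38]
0.1
[... 401 characters left out ...]
, 105]
0.218 [102, 104, 105] z.1 [101, 103, 104]
0.222 [102, 104, 105] z.1 [101, 103, 104]
0.226 [102, 104, 105] z.1 [101, 103, 104]
0.23 [102, 104, 105] z.1 [101, 103, 104]
0.234 [102, 104, 104] z.1 [101, 103, 104]
0.238 [102, 103, 104] z.1 [101, 103, 104]
0.242 [101, 103, 104] z.1 [101, 103, 104]
0.246 [101, 103, 104] z.1 [101, 103, 104]
before cabinet z.1
0.16 [119, 112, 79]
0.164 [101, 89, 63]
0.168 [88, 73, 52]
0.172 [88, 72, 52]
0.176 [87, 72, 51]
0.18 [87, 72, 51]
0.184 [88, 72, 52]
0.188 [78, 65, 47]
0.192 [61, 58, 51]
0.196 [79, 81, 81]
0.2 [92, 94, 94]
0.204 [93, 94, 95]
0.208 [93, 94, 95]
0.212 [93, 94, 95]
0.216 [92, 94, 95]
0.22 [92, 93, 94]
0.224 [92, 94, 95]
0.228 [92, 93, 95]
```

The blue front now meets the grey cabinet with no gap, and the handle has moved 142 mm. Handing in.

```bash
python3 -c "
from workcell import *
print(job_done())"
```

```text
the job is handed in; nothing more can be done
None
```

I put the box of nuts in the drawer and let go, pushed the drawer shut, then carried the busbar over the barrier. I handed in at about 24 s with the arm still holding it over the bare pair.

**Final checks**
- **Drawer:** the push force rose to 21 N with no further travel. The handle had moved about 142 mm, and the top picture shows the blue front against the cabinet with no gap.
- **Busbar:** it is held at 30 N (fin measured 11.6 mm) and still, and the tool points straight down. In the side view it fits within about 1 mm of the terminal pair's centre. It is turned to the 1.3° I estimated for the module.
- **Height:** the underside works out at about 9 mm above the terminals, against the 10 mm asked for.
- **Touching:** I saw no unexpected force at any point, and nothing suggests the module or barrier was touched.
- **Bystanders:** the multimeter, screwdriver and spare cell are unchanged in the top picture.

**Disagreements and failed checks**
- The two cameras differ by about 2 mm in x for the module. I aligned the busbar relative to the terminals in the side view.
- An early estimate put the drawer about 150 mm open, and the handle's stop position came out about 6 mm short of the closed position. The top picture settled it.
- The side-view check of the bystanders was not usable because the arm is in the way. My side-view search for the drawer front found nothing.

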